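Latch the sample vial in the light gate and take its reading

ROBOT

A 6-joint arm with a two-finger parallel gripper is mounted at the origin on a cart in front of the work surface, level with it; the furniture and walls round the work are solid. World frame = base frame: x ahead of the robot, y to its left, z up, the work surface at z = 0. Lengths are in m, angles in rad, forces in N, time in s.
With the tool pointing down it reaches from about 0.35 to 1 m from the base axis. Payload 7.1 kg.
Tool frame: the origin (TCP) lies at the very end of the fingers, on their centre line; the grasp point (between the pads) lies 19 mm behind it (manip.pinch_z is the distance from the TCP to the grasp point, in m); z points along the fingers, y is the line along which they close (so a half turn about z gives the same grasp; the last joint's range is limited). The gripper opens to 85 mm and grips with 20 to 120 N. Pads are 22 mm wide; open, the fingers measure 114 mm over their backs; the gripper's body (76 mm by 85 mm) begins 54 mm behind the grasp point. The pads swing forward as they close: fully open they stand 13 mm farther back than shut.
Start: joints at [1.187, 0.423, 1.63, -0, 1.089, -0.019], TCP at [0.223, 0.584, 0.231] pointing down, gripper open.
Joint ranges: [-3, 3], [-0.9, 2.11], [0.09, 2.58], [-1.31, 4.45], [0.11, 2.69], [-2.54, 2.54]. Speed limits (rad/s): [2.39, 2.39, 3.01, 3.14, 3.14, 3.14].

INTERFACE

Orientations are given as a rotation vector (axis times angle).
In Python, from rig import manip gives the robot as it stands. Calls block until the motion is done:
- manip.move_to(position, orientation): joint-space move of the TCP to a pose.
- manip.servo_line(position, orientation=None, rate=0.15): straight line of the TCP; orientation=None keeps the orientation; rate is the mean speed in m/s.
- manip.set_joints(angles): joint-space move.
- manip.command_gripper(opening, f_grip=None): finger opening in m; f_grip is the grip in N (None keeps the last); returns when the fingers have stopped.
- manip.hold(seconds).
- manip.solve_ik(position, orientation): joint angles nearest the present ones, or None.
- manip.camera(name): name is "scene" or "top"; returns a dict with "image" (480x640x3 uint8, red, green, blue), "fx", "fy", "cx", "cy" (pixels), "cam_to_world" (4x4, takes a point from camera to world coordinates). Camera axes: x right, y down, z forward; pixel columns grow to the right and rows downward; lengths in m; the calibration is good to about 2 mm. A picture is of the moment at which its call begins. There is no depth.
A pose or a line that the arm cannot do raises manip.IKError and nothing moves.
- manip.sign_off(): hands the job in; it is judged then, once.
Trained networks look in the newest picture that a camera, given by its name, has taken for a name from the list of things; names that differ only in an ending like _2 or _b are one class to them, and where a whole thing is asked for, a point or a joint stands for the part that bears it (a point fixed in the world has none). Each returns a list of dicts, best first, with "p" (0 to 1); they miss things now and then, are a little off and sometimes report something else, mostly with a low value. They report only what shows in the picture. A call takes as long as a camera call.
- manip.search_frame(camera, thing): "rect" ([left, top, right, bottom] in pixels, round what is visible of it).
- manip.regions_of(camera, thing): "pixels" (480x640 bool, what is visible of it) and "rect" ([left, top, right, bottom] in pixels, round what is visible of it).
Readings, each from a call of its own:
- manip.read_time(): time.
- manip.read_joint_positions(): joint angles.
- manip.read_joint_vel(): joint speeds.
- manip.read_tau(): joint torques, N m.
- manip.read_position(): TCP position.
- manip.read_ee_rot(): TCP orientation.
- manip.read_contact_force(): force on the tool from outside, world axes, zero at the start.
- manip.read_torque(): the same for the moment, N m.
- manip.read_width(): finger opening in m.
- manip.read_grip_force(): force on a finger pad.
Only numpy, scipy, OpenCV 4.12 (cv2) and the standard library are available. Lean on these libraries where they do the work, as an engineer would, in place of code of your own. Each camera call takes 0.05 s, during which the arm holds its last target. There are 200 camera calls.

TASK

Take a reading of the capped vial that stands in one of the two sprung carriages of the vial reader: with the fingertips push the thumb plate of that carriage in against its spring, past the middle position, and let it go, so that it springs back part of the way and its stop pin catches it at the middle, with the vial in the light gate. Then press the round read key on the reader's console right down and let it come up again. Do not push the other carriage, which holds the low black plug, pick nothing up, keep vial and plug standing in their carriages, and leave everything else where it is.

Things in the scene. Friction and masses are not known exactly. Their poses are not given: they have to be found in the camera images.
- reader: Two-lane vial reader, white, fixed to the bench. Origin on the bench, midway between the lanes; x = push direction, inwards, away from the robot; y to the left lane; z up. Plinth x -80 to 170, y -104 to 104, 12 mm high. Lanes at y = 50 and -50. Light gate at x = 35: lamp house 50 x 52 mm between the lanes, posts at y = +-85, 80 mm high. Console x -60 to 90, y -115 to -205, 40 to 66 mm high
- thumb_left (a point): Centre of the front face of the left carriage's thumb plate; axes as the reader, x = push direction, into the plate. Plate 38 mm wide (y), 7 mm thick (x), 18 to 64 mm above the bench; this point is 43 mm up and, with the carriage out, at x -120, y 50 in the reader. Nothing stands in front of it. It moves with the carriage
- thumb_right (a point): The same point of the right carriage's thumb plate (x = -120, y = -50 in the reader with the carriage out)
- carriage_left (a joint): Left carriage: grey bar with the thumb plate in front and a 34 mm square well behind. 0 = out (sprung home), 0.060 = inner stop (m). Spring 2.5 N at 0 to 6.5 N at 0.060, plus 2 N at 0.1 m/s; a ramp lifting the pin adds about 1.5 N at 0.015 to 0.033. Pushed beyond 0.036 and let go, it comes back and is held by the pin at 0.035 (middle, vial in the gate); let go sooner, it springs right out
- carriage_right (a joint): Right carriage, the same as the left, mirrored
- pin_left (a joint): Sprung stop pin of the left carriage, a steel pin of 6 mm with a black knob in an aluminium block on the outer side of the lane, at x = -30 in the reader. 0 = fully in, 0.006 = lifted by the ramp; needs no handling
- pin_right (a joint): Stop pin of the right carriage, the same
- sample_vial: The sample: clear vial with white screw cap, 20 mm wide, 77 mm high, loose and upright in the 24 mm deep well of the left or the right carriage, top 101 mm above the bench. Origin at the centre of its underside, 24 mm above the bench; in the reader at y = 50 or -50, x = 0 when its carriage is out, 35 in the light gate
- dark_plug: Low round black plug, 25 mm wide and 40 mm high, that stands loose in the well of the other carriage and shows 16 mm above it. Origin at the centre of its underside, 24 mm above the bench
- read_key_top (a point): Centre of the top of the read key, 56 mm above the bench, at x = -35, y = -160 in the reader. A round grey key of 26 mm diameter in a black collar of 42 mm, pressed straight down
- read_key (a joint): Read key: 0 = up, 0.005 = fully down (m), sprung: 1.2 N at the start, 4 N fully down; it comes up by itself
- spare_vial: Another capped vial like the sample, standing on the bench at the left of the reader; bystander. Origin under its centre
- dish_small: Small porcelain dish, 49 mm wide, 21 mm high, at the left of the reader; bystander
- tweezers: Steel tweezers 118 mm long lying at the left front of the reader; bystander
- sand_timer: Sand timer 34 mm wide and 95 mm high at the right of the console; bystander
- flask: Stoppered round flask 55 mm wide, 71 mm high, at the left behind the reader; bystander
- notebook: Dark blue notebook 210 x 150 x 15 mm lying at the left; bystander
- pen_log: Blue pen 134 mm long lying on the notebook; bystander
- gate_left (a point): Middle of the left light gate at the height of the vial's underside: x = +35, y = +50, 24 mm above the bench in the reader; fixed
- gate_right (a point): The same for the right lane (y = -50)

How it is judged:
By the outcome, as a careful person would: the job done as asked, in the order asked, and still so for the second after the job is handed in, with the robot touching nothing.
It also fails if it takes over 35 s, if anything falls off the work surface, if the arm or the gripper's body presses on something with over 40 N, if the wrist force passes 120 N, or if a joint passes its speed limit or range.

## Working session

There is one attempt and no reset: what is moved stays moved. The work goes in short steps, each a Python script; the robot and the scene stay as the last script left them, time stands still between calls to the robot, and variables do not carry over. Pictures are saved under pics/ and viewed, at most 10 in all, crops included, and the job is handed in when it is done.

```bash
mkdir -p pics; python3 - <<'E'
from rig import manip
import cv2, numpy as np
np.set_printoptions(precision=4,suppress=True)
for c in ("scene","top"):
    d=manip.camera(c); cv2.imwrite(f"pics/{c}0.png",d["image"][:,:,::-1])
    print(c,d["fx"],d["fy"],d["cx"],d["cy"]);print(d["cam_to_world"])
    for t in ("reader","thumb_left","thumb_right","sample_vial","dark_plug","read_key_top","pin_left","pin_right","sand_timer"):
        print(t,[(np.round(r["p"],2),np.round(r["rect"]).tolist()) for r in manip.search_frame(c,t)[:3]])
print(manip.read_time(),manip.read_ee_rot())
E
```

```text
scene 545.2347060445387 545.2347060445387 312.16463350011463 233.4919754389631
[[ 0.7909 -0.2629  0.5526 -0.0848]
 [-0.6116 -0.3699  0.6994 -0.8028]
 [ 0.0205 -0.8911 -0.4533  0.6684]
 [ 0.      0.      0.      1.    ]]
reader [(np.float64(0.63), [261.0, 225.0, 406.0, 310.0])]
thumb_left [(np.float64(0.88), [261.0, 240.0, 319.0, 268.0])]
thumb_right [(np.float64(0.73), [309.0, 205.0, 323.0, 235.0]), (np.float64(0.61), [287.0, 254.0, 348.0, 284.0])]
sample_vial [(np.float64(0.59), [300.0, 216.0, 311.0, 243.0]), (np.float64(0.41), [348.0, 276.0, 362.0, 284.0]), (np.float64(0.31), [164.0, 204.0, 247.0, 246.0])]
dark_plug []
read_key_top [(np.float64(0.56), [350.0, 272.0, 360.0, 282.0])]
pin_left []
pin_right [(np.float64(0.36), [259.0, 230.0, 280.0, 248.0]), (np.float64(0.34), [163.0, 202.0, 248.0, 246.0]), (np.float64(0.28), [260.0, 221.0, 406.0, 313.0])]
sand_timer [(np.float64(0.71), [401.0, 258.0, 416.0, 303.0]), (np.float64(0.36), [261.0, 217.0, 404.0, 306.0])]
top 447.6906025125377 447.6906025125377 322.69040164557447 235.64425024828907
[[-0.0144 -0.9871  0.1595  0.4534]
 [-0.9999  0.0143 -0.0018  0.1153]
 [-0.0005 -0.1595 -0.9872  1.0792]
 [ 0.      0.      0.      1.    ]]
reader [(np.float64(0.84), [282.0, 161.0, 425.0, 283.0])]
thumb_left [(np.float64(0.95), [305.0, 199.0, 324.0, 286.0])]
thumb_right [(np.float64(0.76), [347.0, 197.0, 364.0, 279.0]), (np.float64(0.44), [264.0, 204.0, 274.0, 216.0])]
sample_vial [(np.float64(0.58), [308.0, 225.0, 315.0, 232.0])]
dark_plug [(np.float64(0.54), [348.0, 222.0, 360.0, 233.0])]
read_key_top []
pin_left [(np.float64(0.32), [396.0, 232.0, 406.0, 244.0])]
pin_right [(np.float64(0.7), [303.0, 202.0, 321.0, 286.0]), (np.float64(0.46), [360.0, 235.0, 378.0, 244.0])]
sand_timer [(np.float64(0.62), [421.0, 192.0, 442.0, 211.0]), (np.float64(0.37), [252.0, 277.0, 300.0, 285.0])]
1.0 [0.5698 3.0895 0.    ]
```

```bash
python3 - <<'E'
import cv2
a=cv2.imread("pics/top0.png")[140:310,240:460]; cv2.imwrite("pics/topc.png",cv2.resize(a,None,fx=3.5,fy=3.5,interpolation=cv2.INTER_CUBIC))
a=cv2.imread("pics/scene0.png")[190:330,220:430]; cv2.imwrite("pics/scenec.png",cv2.resize(a,None,fx=3.8,fy=3.8,interpolation=cv2.INTER_CUBIC))
E
```

```text
(no output)
```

View pics/topc.png

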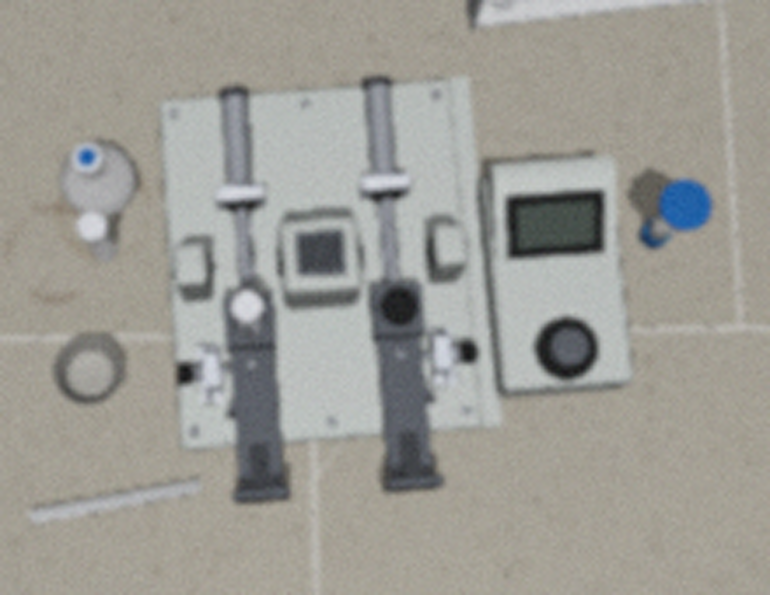

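View pics/scenec.png

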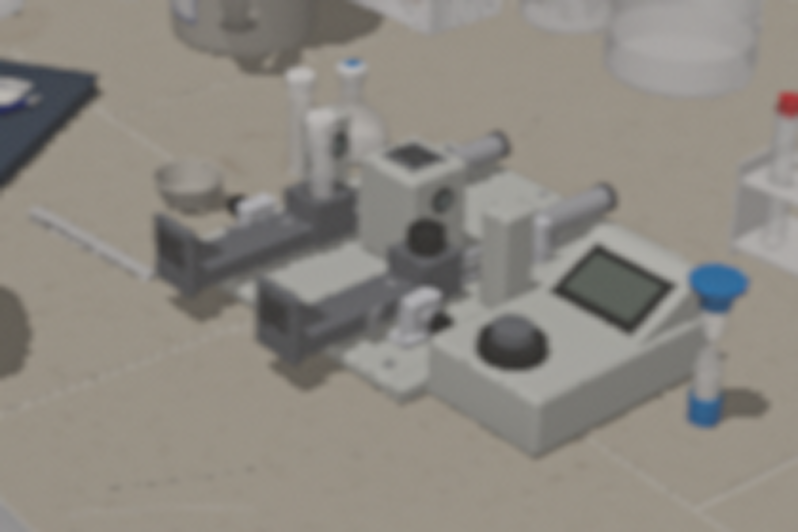

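The vial (white cap, crop px 247,305) stands in the left lane and the black plug (400,305) in the right. The key is at (567,348) and both carriages are out. Next I fit the reader pose.

```bash
cat > fit.py <<'E'
import numpy as np
from scipy.optimize import least_squares
from rig import manip
top=dict(s=3.5,o=(240,140),p=[((183,448),(-80,104,12)),((500,425),(-80,-104,12)),((162,101),(170,104,12)),((470,78),(170,-104,12)),
 ((247,305),(0,50,101)),((400,305),(0,-50,64)),((567,348),(-35,-160,56))])
sc=dict(s=3.8,o=(220,190),p=[((325,115),(0,50,101)),((428,230),(0,-50,64)),((514,331),(-35,-160,56))])
obs=[]
for n,d in (("top",top),("scene",sc)):
    c=manip.camera(n); W=np.linalg.inv(c["cam_to_world"])
    for px,P in d["p"]: obs.append((c,W,(np.array(px)+.5)/d["s"]-.5+d["o"],np.array(P)/1e3))
def tow(q,P):
    c,s=np.cos(q[2]),np.sin(q[2]); return np.array([q[0]+c*P[0]-s*P[1],q[1]+s*P[0]+c*P[1],P[2]])
def res(q):
    r=[]
    for c,W,px,P in obs:
        v=W[:3,:3]@tow(q,P)+W[:3,3]; r+=list(np.array([c["fx"]*v[0]/v[2]+c["cx"],c["fy"]*v[1]/v[2]+c["cy"]])-px)
    return np.array(r)
f=least_squares(res,[.5,.1,0],loss="soft_l1"); q=f.x
np.save("q.npy",q); print(q,np.round(res(q).reshape(-1,2),1).tolist())
for P in ((-.120,.05,.043),(-.035,-.16,.056),(-.12,-.05,.043)): print(tow(q,P))
E
python3 fit.py
```

```text
[0.63511448 0.08813853 0.05578879] [[0.2, 0.0], [-3.6, 0.5], [0.2, -1.4], [-4.1, -0.5], [1.3, -0.3], [1.3, -0.4], [2.0, -0.5], [-1.3, 0.8], [-0.7, -0.4], [-0.7, 0.3]]
[0.51251318 0.13136956 0.043     ]
[ 0.60909051 -0.07356414  0.056     ]
[0.51808917 0.03152514 0.043     ]
```

```bash
sed -i 's/((500,425),(-80,-104,12)),//; s/((470,78),(170,-104,12)),//' fit.py; python3 fit.py
```

```text
[0.63518552 0.08937164 0.05811695] [[-0.3, 0.1], [-0.5, -1.3], [0.8, -0.2], [0.7, -0.4], [1.5, -0.7], [-1.6, 0.6], [-1.0, -0.7], [-0.9, 0.0]]
[0.51248391 0.13231712 0.043     ]
[ 0.60953809 -0.07239117  0.056     ]
[0.51829233 0.03248595 0.043     ]
```

```bash
cat > h.py <<'E'
import numpy as np, cv2
from scipy.spatial.transform import Rotation as R
from rig import manip
q=np.load("q.npy"); c,s=np.cos(q[2]),np.sin(q[2])
ori=R.from_matrix(np.array([[-c,-s,0],[-s,c,0],[0,0,-1.]])).as_rotvec()
ax=np.array([c,s,0])
def W(x,y,z): return np.array([q[0]+c*x-s*y,q[1]+s*x+c*y,z])
def pic(n,f):
    im=manip.camera(n)["image"]; cv2.imwrite(f,im[:,:,::-1])
E
python3 - <<'E'
from h import *
manip.command_gripper(0.0)
manip.move_to(W(-.165,.05,.15),ori)
manip.servo_line(W(-.165,.05,.036),rate=.15)
f0=manip.read_contact_force(); print(f0)
x=-.145; con=None
manip.servo_line(W(x,.05,.036),rate=.1)
while x<-.115:
    f=(np.array(manip.read_contact_force())-f0)@ax
    if abs(f)>1.2: con=x; break
    x+=.0015; manip.servo_line(W(x,.05,.036),rate=.05)
print("contact",con,f,manip.read_time())
pic("top","pics/top1.png"); pic("scene","pics/scene1.png")
a=cv2.imread("pics/top1.png")[140:310,240:460]; b=cv2.imread("pics/scene1.png")[180:310,230:398]
cv2.imwrite("pics/c1.png",np.hstack([cv2.resize(a,(400,309)),cv2.resize(b,(400,309))]))
E
```

```text
[-0.35552395 -1.12587695  0.43601688]
contact -0.142 1.420001850186844 5.6167
```

View pics/c1.png

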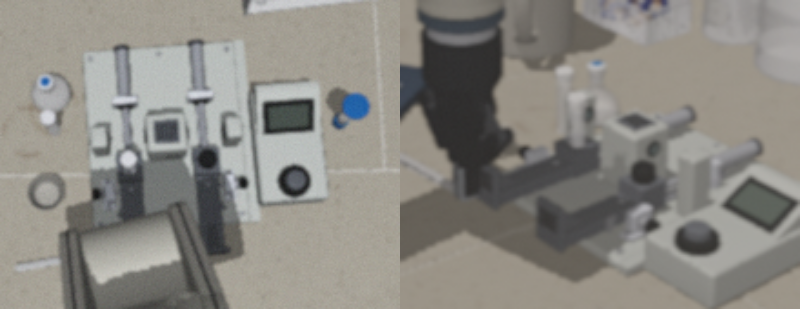

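The fingertips stand just short of the left plate, and the +1.4 N was noise because it has the wrong sign. I'll push on with signed, averaged force readings.

```bash
cat >> h.py <<'E'
def F(n=4):
    r=[]
    for _ in range(n): r.append(manip.read_contact_force()); manip.hold(.02)
    return np.mean(r,0)
E
python3 - <<'E'
from h import *
f0=F(); x=-.142; con=None; L=[]
while x<-.115:
    x+=.0015; manip.servo_line(W(x,.05,.036),rate=.05)
    f=(F()-f0)@ax; L.append((round(x,4),round(f,2)))
    if f<-1.8: con=x; break
print(L,manip.read_time())
if con:
    manip.servo_line(W(con+.045,.05,.036),rate=.05)
    print("pushed",(F()-f0)@ax,manip.read_position(),W(con+.045,.05,.036))
    pic("scene","pics/scene2.png")
    manip.servo_line(W(con-.025,.05,.036),rate=.08)
    print("free",(F()-f0)@ax)
    manip.servo_line(W(con-.025,.05,.15),rate=.2)
    manip.move_to(W(-.08,-.16,.16),ori)
    print(manip.read_time())
    pic("top","pics/top3.png"); pic("scene","pics/scene3.png")
    a=cv2.imread("pics/top3.png")[140:310,240:460]; b=cv2.imread("pics/scene3.png")[180:310,230:398]; e=cv2.imread("pics/scene2.png")[180:310,230:398]
    cv2.imwrite("pics/c3.png",np.vstack([np.hstack([cv2.resize(a,(400,309)),cv2.resize(b,(400,309))]),np.hstack([cv2.resize(e,(376,291)),np.zeros((291,424,3),np.uint8)])]))
E
```

```text
[(-0.1405, np.float64(0.65)), (-0.139, np.float64(0.35)), (-0.1375, np.float64(0.23)), (-0.136, np.float64(0.16)), (-0.1345, np.float64(0.3)), (-0.133, np.float64(0.1)), (-0.1315, np.float64(0.42)), (-0.13, np.float64(-2.11))] 8.3167
pushed -4.996448344450407 [0.54701883 0.13431585 0.0357343 ] [0.54742481 0.13435007 0.036     ]
free 0.27813042425890727
12.1833
```

View pics/c3.png

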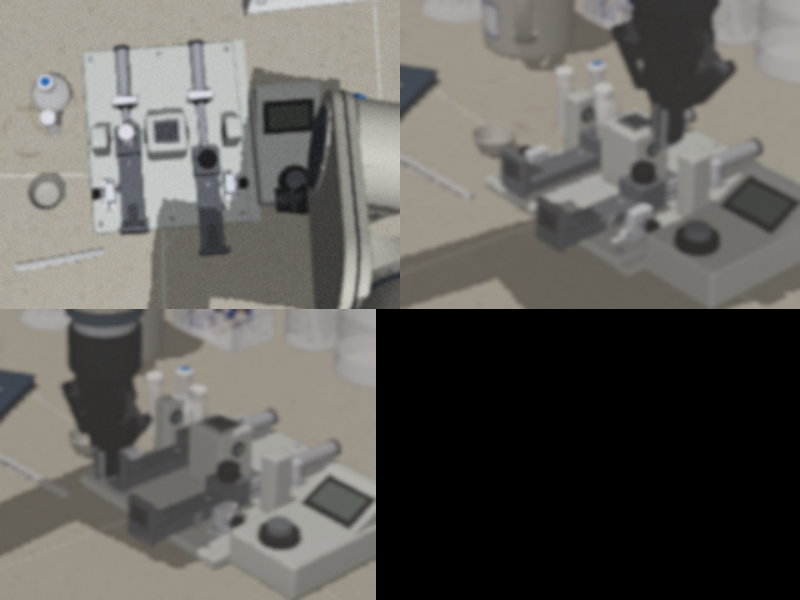

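The left carriage is caught at the middle with the vial beside the lamp house (top view, cap at 127,131). The right carriage hasn't moved. Now the key.

```bash
python3 - <<'E'
from h import *
manip.servo_line(W(-.035,-.16,.12),rate=.15)
manip.servo_line(W(-.035,-.16,.066),rate=.12)
f0=F(6); z=.066; L=[]
while z>.046:
    z-=.001; manip.servo_line(W(-.035,-.16,z),rate=.05)
    f=(F(3)-f0)[2]; L.append((round(z,4),round(f,1)))
    if f>9: break
pic("scene","pics/scene4.png")
L.append(manip.read_position()[2])
manip.servo_line(W(-.035,-.16,.075),rate=.06)
manip.servo_line(W(-.06,-.16,.17),rate=.2)
print(L,(F()-f0)[2],manip.read_time())
j=np.array(manip.read_joint_positions()); 
pic("top","pics/top5.png"); pic("scene","pics/scene5.png")
I=[cv2.resize(cv2.imread(f"pics/{n}.png")[r[0]:r[1],r[2]:r[3]],(400,300)) for n,r in (("scene4",(230,320,300,420)),("scene5",(180,310,230,398)),("top5",(140,310,240,460)))]
cv2.imwrite("pics/c5.png",np.vstack([np.hstack(I[:2]),np.hstack([I[2],I[2]*0])]))
E
```

```text
[(0.065, np.float64(0.1)), (0.064, np.float64(0.1)), (0.063, np.float64(-0.4)), (0.062, np.float64(-0.2)), (0.061, np.float64(-0.1)), (0.06, np.float64(-0.4)), (0.059, np.float64(1.6)), (0.058, np.float64(1.9)), (0.057, np.float64(2.2)), (0.056, np.float64(2.8)), (0.055, np.float64(3.5)), (0.054, np.float64(7.6)), (0.053, np.float64(15.5)), np.float64(0.054347763352758316)] -0.31844034724530823 18.7083
```

View pics/c5.png

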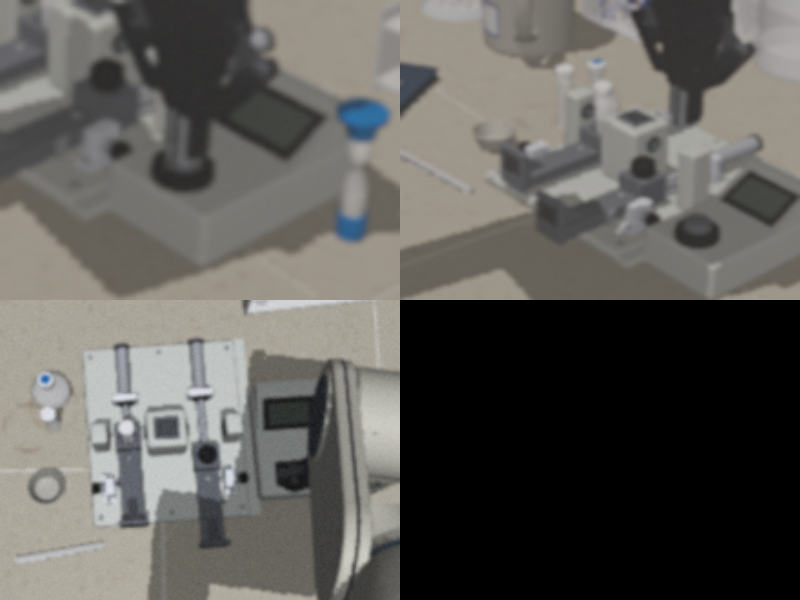

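```bash
python3 -c "
from rig import manip
print(manip.sign_off())"
```

```text
the job is handed in; nothing more can be done
None
```

The vial in the left carriage is caught at the middle in the light gate, the read key was pressed right down (about 5 mm, to its hard stop) and released, the right carriage was not pushed, and the job is handed in (about 19 s on the robot's clock).

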